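# Close the spares pot with its double lid and lift the outer lid off alone

### The job

Close the white mug-shaped pot of spare couplings: lift its nested pair of lids together off the ring stand by the red knob, lower them gently onto the pot until the inner lid is fully seated in the mouth, and let go. Then take the blue outer lid by its collar and lift it alone straight up off the knob, so that it can be wiped, leaving the inner lid seated and undisturbed on the pot. Finish while still holding the outer lid level in the air above the pot, with about 30 mm of air between its underside and the top of the knob; do not drop a lid, shove or tip the pot, or disturb the model railway vehicles.

Things in the scene. Friction and masses are not known exactly. Their poses are not given: they have to be found in the camera images.
- inner_knob (a point): Red knob of the inner lid, an upright round post 22 mm across; point on its axis, 12 mm below its top, half-way up the 24 mm that stand free above the outer lid's collar. Lifted by the knob, the inner lid carries the outer lid lying loose on it. z runs up the knob. Starts on the ring stand.
- inner: Inner lid (about 90 g, white), under the outer lid at first; origin at the centre of its flange's underside, 46 mm below inner_knob. Flange 92 mm across, 6 mm thick; below it a tapered grey plug 10 mm deep, 66 mm across at the flange, 52 at the bottom, that enters the pot's mouth.
- outer_collar (a point): Blue outer lid's collar, an upright tube 46 mm outside, 38 inside, 24 high, round the knob (free play); point on its axis half-way up. Nested, it lies 24 mm below inner_knob and the knob's top stands 24 mm above the collar. Held by the collar, the outer lid comes off after rising 57 mm. z up.
- outer: Blue outer lid (about 80 g); origin at the centre of its plate's underside, 16 mm below outer_collar, resting on the inner lid's flange. Plate 103 mm across, 4 mm thick, the collar rises from it; a skirt reaches 5 mm below the plate, 3 mm clear all round the inner lid's flange.
- pot_mouth (a point): Centre of the pot's rim, 85 mm above its underside. White ceramic pot (about 0.65 kg, loose on the bench), 84 mm across, blue band, mouth 74 mm inside, wall 5 mm. Its mug handle reaches 73 mm from the axis along this point's +y. With the inner lid fully seated its flange rests on the rim and inner_knob is 46 mm above this point.
- stand_top (a point): White plastic ring stand fixed to the bench, 88 mm across on a 104 mm foot, 35 mm high; point at the centre of its top. The inner lid's flange rests on it at the start, the plug hanging in its 76 mm opening.
- rack: White slotted rack lying on the bench at the far side, fixed, 134 mm (its x) by 320 mm (its y) and 24 mm high; origin at the centre of its underside. Three vehicles stand in its slots; the tallest reaches 60 mm above the bench.
- ballast_wagon: Yellow ballast wagon in the rack, 120 mm long (its y) x 32 x 40 high; origin at the centre under its wheels. Leave alone.
- locomotive: Grey locomotive in the rack, 190 mm long (its y) x 30 x 51 high; origin at the centre under its wheels. Leave alone.
- coach: Green coach in the rack, 270 mm long (its y) x 30 x 48 high; origin at the centre under its wheels. Leave alone.
- crane_car: Orange crane car on a short track at the left, 130 mm long (its x) x 30 x 66 high; origin at the centre under its wheels. Leave alone.
Things that resemble listed ones, but are neither listed nor needed, are in the scene too. Several things have the shape of the outer; the one meant has the colours described above.

How it is judged:
By the outcome, as a careful person would: the job done as asked, in the order asked, and still so for the second after the job is handed in, while the arm keeps its last pose, push and grip.
It also fails if it takes over 54 s, if anything falls off the work surface, if the arm or the gripper's body presses on something with over 40 N, if the wrist force passes 120 N, or if a joint passes its speed limit or range.

### The arm

A 7-joint arm with a two-finger parallel gripper is mounted at the origin on the work surface. World frame = base frame: x ahead of the robot, y to its left, z up, the work surface at z = 0. Lengths are in m, angles in rad, forces in N, time in s.
With the tool pointing down it reaches from about 0.425 to 0.925 m from the base axis. Payload 6.8 kg.
Tool frame: the origin (TCP) lies on the mounting face of the last link; the fingertips stand 173 mm ahead of it and the grasp point (between the pads) lies 155 mm ahead of it; z points along the fingers, y is the line along which they close (so a half turn about z gives the same grasp; the last joint's range is limited). The gripper opens to 85 mm and grips with 20 to 120 N. Pads are 22 mm wide; open, the fingers measure 114 mm over their backs; the gripper's body (76 mm by 85 mm) begins 54 mm behind the grasp point. The pads swing forward as they close: fully open they stand 13 mm farther back than shut.
Start: joints at [1.143, 0.477, 0.022, 1.555, -0.011, 1.109, -0.083], TCP at [0.212, -0.641, 0.405] pointing down, gripper open.
Joint ranges: [-2.96, 2.96], [-0.34, 2.1], [-1.41, 1.46], [0.24, 2.44], [-1.37, 4.51], [0.17, 1.92], [-2.96, 2.96]. Speed limits (rad/s): [2.39, 2.39, 3.14, 3.14, 3.14, 3.14, 3.14].

### API

Orientations are given as a rotation vector (axis times angle).
In Python, from bench import r gives the robot as it stands.
- The arm moves only by the tool arm_command, never from a script. Its argument "plan" is a list of rows, each an object of numbers: "claw": the closure, from 0 (fully open) to 1 (shut); "tx", "ty", "tz": the shift along the tool's x, y, z in m; "ax", "ay", "az": the turn, a rotation vector about the tool's x, y, z in degrees. A call has exactly 10 rows; each row shifts and turns the commanded pose from where the row before left it, along the tool's axes as they then stand; what a row does not reach is not made up. A row lasts 1/12 s, in which the tool goes at most 41.7 mm and 7.16 degrees, less where a joint would pass 70% of its speed; a pose out of reach is approached as far as the arm can. A call is refused whole if a number of a shift passes 0.0417 or a number of a turn 7.16, either way. A call with a gripper value outside its range is refused whole. The fingers move at their own pace and stop on an object; "squeeze" is the grip in N (left out, the last holds). Time passes only in rows, so rows that do not move let the fingers close, or fill a call up. It gives the time, the measured TCP pose, the force, the opening and the grip force at its end, in the units of the state.
- r.get_obs(): the state, without advancing time (a new reading comes with each control period).
- r.grab_frame(name): name is "scene" or "top" or "wrist"; returns the picture (420x560x3 uint8, red, green, blue); there is no depth.
- r.camera_model(name): a dict with "fx", "fy", "cx", "cy" (pixels), "position" and "orientation" of the camera in the world; the wrist camera has in their place "tool_from_camera" (4x4, takes a point from camera to tool coordinates, whose origin is the TCP and whose axes are the flange's). Camera axes: x right, y up, looking along -z (the intrinsics and any distortion apply to the point x, -y, -z); pixel columns grow to the right and rows downward; lengths in m; the calibration is good to about 2 mm. The wrist camera is an equidistant fisheye: a pixel r from the principal point sees the ray r / f radians off the axis. A picture is of the moment at which its call begins: read the wrist's pose just before it. camera_model takes no time and is no camera call.
- r.hand_in(): hands the job in; it is judged then, once.
Trained networks look in the newest picture that a camera, given by its name, has taken for a name from the list of things; names that differ only in an ending like _2 or _b are one class to them, and where a whole thing is asked for, a point or a joint stands for the part that bears it (a point fixed in the world has none). Each returns a list of dicts, best first, with "confidence" (0 to 1); they miss things now and then, are a little off and sometimes report something else, mostly with a low value. They report only what shows in the picture. A call takes as long as a camera call. They do not tell look-alikes from the thing itself.
- r.boxes_of(target, camera): "location" ([x, y, z] in m, in the coordinates of the camera as it stood for that picture, good to about 4 mm: the middle of the surface that is visible of it).
- r.tip_of(target, camera): "location" ([x, y, z] in m, in the coordinates of the camera as it stood for that picture, good to about 4 mm: a listed point, or the origin of a listed thing).
The state is a dict: "clock": time; "joints": joint angles; "qvel": joint speeds; "tau": joint torques, N m; "tcp_pos": TCP position; "orientation": TCP orientation; "contact_force": force on the tool from outside, world axes, zero at the start; "moment": the same for the moment, N m; "grip_width": finger opening in m; "gripper_force": force on a finger pad.
Only numpy, scipy, OpenCV 4.12 (cv2) and the standard library are available. Lean on these libraries where they do the work, as an engineer would, in place of code of your own. Each camera call takes 0.05 s, during which the arm holds its last target. There are 200 camera calls.

## Working session

There is one attempt and no reset: what is moved stays moved. The work goes in short steps, Python scripts to look and compute and a tool call to move; the robot and the scene stay as the last step left them, time stands still between calls to the robot, and variables do not carry over. Pictures are saved under pics/ and viewed, at most 10 in all, crops included, and the job is handed in when it is done.

Besides the shell and the picture viewer there is one more tool, called by a JSON object that holds its "api" and its "payload", one argument or row to a line. arm_command: Moves the arm, as the interface text tells. Its arguments: {"type":"object","properties":{"plan":{"type":"array","items":{"type":"object","properties":{"claw":{"type":"number"},"tx":{"type":"number"},"ty":{"type":"number"},"tz":{"type":"number"},"ax":{"type":"number"},"ay":{"type":"number"},"az":{"type":"number"}}}},"squeeze":{"type":"number"}},"required":["plan"]}

```bash
mkdir -p pics
cat > h.py <<'E'
from bench import r
import numpy as np, cv2
from scipy.spatial.transform import Rotation as R
def T(name,o=None):
    m=r.camera_model(name); o=o or r.get_obs()
    if 'tool_from_camera' in m:
        A=np.eye(4);A[:3,:3]=R.from_rotvec(o['orientation']).as_matrix();A[:3,3]=o['tcp_pos'];return A@np.array(m['tool_from_camera'])
    A=np.eye(4);q=np.array(m['orientation'],float)
    A[:3,:3]=q if q.shape==(3,3) else (R.from_rotvec(q) if q.size==3 else R.from_quat(q)).as_matrix()
    A[:3,3]=m['position'];return A
def pix(name,p,A):
    m=r.camera_model(name);c=np.linalg.inv(A)@np.r_[p,1];x,y,z=c[0],-c[1],-c[2]
    if name=='wrist':
        k=np.hypot(x,y);t=np.arctan2(k,z)/max(k,1e-9);return [m['cx']+m['fx']*t*x,m['cy']+m['fy']*t*y]
    return [m['cx']+m['fx']*x/z,m['cy']+m['fy']*y/z]
def save(name,f):
    im=r.grab_frame(name);cv2.imwrite('pics/'+f,im[:,:,::-1]);return im
E
python3 - <<'E'
from h import *
o=r.get_obs();print(o)
for n in ['scene','top','wrist']:
    print(n,r.camera_model(n))
ims=[]
for n in ['top','scene']:
    im=r.grab_frame(n);cv2.imwrite('pics/%s0.png'%n,im[:,:,::-1]);A=T(n)
    for t in ['inner_knob','outer_collar','pot_mouth','stand_top']:
        for d in r.tip_of(t,n):
            w=(A@np.r_[d['location'],1])[:3];print(n,t,round(d['confidence'],2),w.round(3),np.round(pix(n,w,A)))
E
```

```text
{'clock': 0.0, 'joints': array([ 1.14292178,  0.47778374,  0.0223315 ,  1.55646825, -0.01149069,
        1.10930631, -0.08311366]), 'qvel': array([-0.00127032, -0.00045551, -0.00053258, -0.00133502, -0.00066196,
       -0.00142503,  0.00131526]), 'tau': array([-3.94982235e-04, -5.96440566e+01,  1.60784326e+00, -2.81196749e+01,
        1.24492549e-02,  9.34429758e-03,  3.08708468e-05]), 'tcp_pos': array([ 0.2121086 , -0.6405074 ,  0.40372916]), 'orientation': array([-3.09975401e+00, -4.99908710e-01,  6.76514724e-04]), 'contact_force': array([-0.31390525,  0.35581177,  0.06041348]), 'moment': array([-0.01261609, -0.04568829,  0.00257939]), 'gripper_force': 0.0, 'grip_width': 0.08548029578086981}
scene {'fx': 398.32591970556433, 'fy': 398.32591970556433, 'cx': 278.25259041919855, 'cy': 205.72671141703063, 'position': array([0.98154673, 0.40600434, 0.83383281]), 'orientation': array([0.31942877, 0.63832168, 2.17250233])}
top {'fx': 474.24614012437814, 'fy': 474.24614012437814, 'cx': 275.70148485191777, 'cy': 216.66038465067604, 'position': array([0.56102848, 0.08272383, 1.01586538]), 'or
[... 710 characters left out ...]
0.82 [0.551 0.158 0.058] [249. 247.]
top outer_collar 0.71 [0.73  0.299 0.02 ] [187. 161.]
top outer_collar 0.58 [0.393 0.134 0.021] [260. 323.]
top pot_mouth 0.19 [0.554 0.157 0.043] [251. 245.]
scene inner_knob 0.59 [0.549 0.151 0.084] [306. 202.]
scene outer_collar 0.76 [0.391 0.135 0.021] [336. 173.]
scene outer_collar 0.71 [0.519 0.    0.026] [264. 176.]
scene outer_collar 0.68 [ 0.552 -0.135  0.086] [213. 143.]
scene outer_collar 0.67 [0.729 0.294 0.023] [309. 311.]
scene outer_collar 0.65 [0.4   0.278 0.021] [383. 204.]
scene outer_collar 0.64 [0.556 0.151 0.057] [304. 211.]
scene outer_collar 0.17 [0.552 0.155 0.041] [306. 214.]
scene pot_mouth 0.76 [ 0.55  -0.137  0.087] [213. 141.]
```

View pics/top0.png

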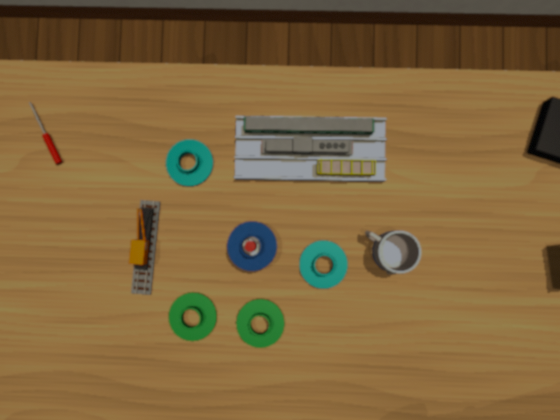

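View pics/scene0.png

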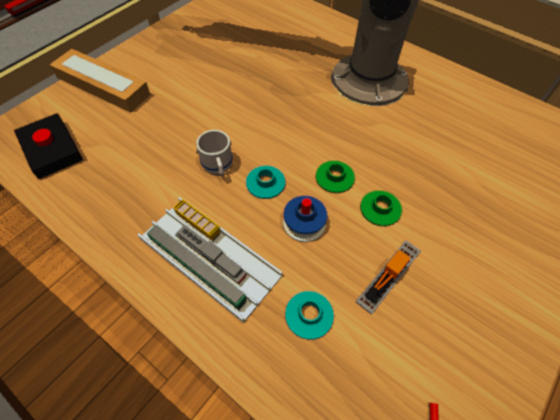

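Top view: the nested pair is the blue lid with the red knob at (252,246), and the white pot is at (397,252). Look-alikes for the outer lid are teal at (189,163) and (323,264), and green at (193,316) and (260,323). Other red things are the button in the scene view at (42,137) and the screwdriver at (52,149). I choose the blue one and check it in a crop.

Run:
```python
from h import *
a=cv2.imread('pics/top0.png');b=cv2.imread('pics/scene0.png')
f=lambda i,x0,x1,y0,y1:cv2.resize(i[y0:y1,x0:x1],(390,390),interpolation=cv2.INTER_CUBIC)
cv2.imwrite('pics/crop.png',np.hstack([f(a,212,292,206,286),f(a,350,430,212,292)]))
def ray(n,uv,z):
    m=r.camera_model(n);A=T(n);d=A[:3,:3]@np.array([(uv[0]-m['cx'])/m['fx'],-(uv[1]-m['cy'])/m['fy'],-1]);return A[:3,3]+d*(z-A[2,3])/d[2]
for n,i,c,z in [('top',a,(252,246),.09),('scene',b,(306,205),.081)]:
    g=i.astype(int);m=((g[:,:,2]>110)&(g[:,:,1]<70)&(g[:,:,0]<80));v,u=np.nonzero(m);k=np.hypot(u-c[0],v-c[1])<16
    uv=u[k].mean(),v[k].mean();print(n,uv,k.sum(),ray(n,uv,z).round(4))
    g=i.astype(int);m=((g[:,:,0]>80)&(g[:,:,2]<60)&(g[:,:,1]<90)&(g[:,:,0]>g[:,:,1]+25));v,u=np.nonzero(m);k=np.hypot(u-c[0],v-c[1])<32
    print('blue',(u[k].min()+u[k].max())/2,(v[k].min()+v[k].max())/2,k.sum(),ray(n,((u[k].min()+u[k].max())/2,(v[k].min()+v[k].max())/2),.043).round(4))
A=T('top')
for d in r.boxes_of('pot_mouth','top')+r.boxes_of('rack','top'):print(d['confidence'],(A@np.r_[d['location'],1])[:3].round(3))
print(ray('top',(399,252),.085))
```

```text
top (np.float64(249.9764705882353), np.float64(246.09411764705882)) 85 [0.553  0.1544 0.09  ]
blue 251.5 245.5 1430 [0.5539 0.155  0.043 ]
scene (np.float64(306.23943661971833), np.float64(201.94366197183098)) 71 [0.5472 0.1493 0.081 ]
blue 305.0 214.5 853 [0.5555 0.155  0.043 ]
0.93 [ 0.551 -0.142  0.034]
0.95 [0.739 0.066 0.007]
[ 0.55016403 -0.13593424  0.085     ]
```

View pics/crop.png

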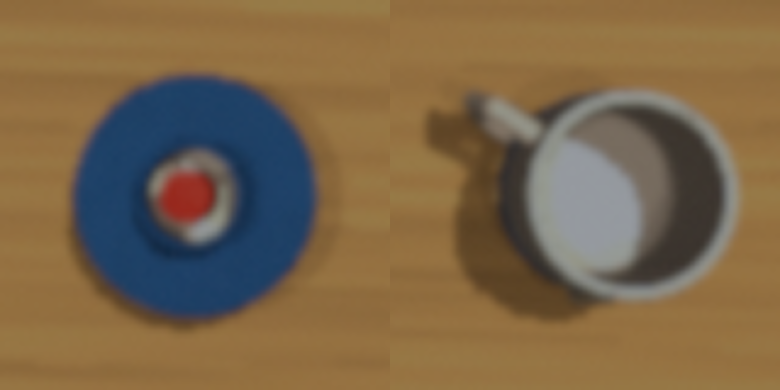

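{"api": "arm_command", "payload": {
  "plan": [
    {"tx": 0.02, "ty": -0.03, "claw": 0.5},
    {"tx": 0.0, "ty": -0.04},
    {"tx": 0.0, "ty": -0.04},
    {"tx": 0.0, "ty": -0.04},
    {"tx": 0.0, "ty": -0.04},
    {"tx": 0.0, "ty": -0.04},
    {"tx": 0.0, "ty": -0.04},
    {"tx": 0.0, "ty": -0.04},
    {"tx": 0.0, "ty": -0.04},
    {"tx": 0.0, "ty": -0.04}
  ],
  "squeeze": 40
}}

```text
invalid input at $.plan[0]: expected keys claw, tx, ty, tz, ax, ay, az
```

Crop: the blue lid with the red knob sits on the white ring stand, with centre at crop (195,197), which is top pixel (252,246). The pot rim centre is at crop (633,195), which is top pixel (400,252), or (0.550,-0.137) at the rim's height. The chosen pair is right, so I move.

{"api": "arm_command", "payload": {
  "plan": [
    {"tx": 0.035, "ty": -0.02, "tz": 0, "ax": 0, "ay": 0, "az": 0, "claw": 0.7},
    {"tx": 0.035, "ty": -0.02, "tz": 0, "ax": 0, "ay": 0, "az": 0, "claw": 0.7},
    {"tx": 0.035, "ty": -0.02, "tz": 0, "ax": 0, "ay": 0, "az": 0, "claw": 0.7},
    {"tx": 0.035, "ty": -0.02, "tz": 0, "ax": 0, "ay": 0, "az": 0, "claw": 0.7},
    {"tx": 0.035, "ty": -0.02, "tz": 0, "ax": 0, "ay": 0, "az": 0, "claw": 0.7},
    {"tx": 0.035, "ty": -0.02, "tz": 0, "ax": 0, "ay": 0, "az": 0, "claw": 0.7},
    {"tx": 0.035, "ty": -0.02, "tz": 0, "ax": 0, "ay": 0, "az": 0, "claw": 0.7},
    {"tx": 0.035, "ty": -0.02, "tz": 0, "ax": 0, "ay": 0, "az": 0, "claw": 0.7},
    {"tx": 0.035, "ty": -0.02, "tz": 0, "ax": 0, "ay": 0, "az": 0, "claw": 0.7},
    {"tx": 0.035, "ty": -0.02, "tz": 0, "ax": 0, "ay": 0, "az": 0, "claw": 0.7}
  ],
  "squeeze": 40
}}

```text
clock: 1.43
tcp_pos: [0.4826, -0.3393, 0.405]
orientation: [3.101, 0.5, 0.001]
contact_force: [0.8, -0.0, -0.2]
grip_width: 0.0258
gripper_force: 0.0
```

{"api": "arm_command", "payload": {
  "plan": [
    {"tx": 0.019, "ty": -0.037, "tz": 0, "ax": 0, "ay": 0, "az": 0, "claw": 0.7},
    {"tx": 0.019, "ty": -0.037, "tz": 0, "ax": 0, "ay": 0, "az": 0, "claw": 0.7},
    {"tx": 0.019, "ty": -0.037, "tz": 0, "ax": 0, "ay": 0, "az": 0, "claw": 0.7},
    {"tx": 0.019, "ty": -0.037, "tz": 0, "ax": 0, "ay": 0, "az": 0, "claw": 0.7},
    {"tx": 0.019, "ty": -0.037, "tz": 0.01, "ax": 0, "ay": 0, "az": 0, "claw": 0.7},
    {"tx": 0.019, "ty": -0.037, "tz": 0.01, "ax": 0, "ay": 0, "az": 0, "claw": 0.7},
    {"tx": 0.019, "ty": -0.037, "tz": 0.01, "ax": 0, "ay": 0, "az": 0, "claw": 0.7},
    {"tx": 0.019, "ty": -0.037, "tz": 0.01, "ax": 0, "ay": 0, "az": 0, "claw": 0.7},
    {"tx": 0.019, "ty": -0.037, "tz": 0.01, "ax": 0, "ay": 0, "az": 0, "claw": 0.7},
    {"tx": 0.019, "ty": -0.037, "tz": 0.01, "ax": 0, "ay": 0, "az": 0, "claw": 0.7}
  ]
}}

```text
clock: 2.27
tcp_pos: [0.5447, 0.0655, 0.3462]
orientation: [3.101, 0.5, 0.001]
contact_force: [0.8, 0.6, -0.5]
grip_width: 0.0256
gripper_force: 0.0
```

```bash
cat >> h.py <<'E'
def wray(uv,z,A):
    m=r.camera_model('wrist');x=(uv[0]-m['cx'])/m['fx'];y=(uv[1]-m['cy'])/m['fy'];t=np.hypot(x,y);s=np.sin(t)/t if t else 1
    d=A[:3,:3]@np.array([x*s,-y*s,-np.cos(t)]);return A[:3,3]+d*(z-A[2,3])/d[2]
E
python3 - <<'E'
from h import *
o=r.get_obs();A=T('wrist',o);save('wrist','w1.png');print(o['tcp_pos'],o['qvel'].round(3),o['joints'].round(2))
M=R.from_rotvec(o['orientation']).as_matrix()
for t in ['inner_knob','outer_collar','pot_mouth']:
    for d in r.tip_of(t,'wrist'):
        w=(A@np.r_[d['location'],1])[:3];print(t,round(d['confidence'],2),w.round(4),np.round(pix('wrist',w,A)))
for p in [(.553,.1535,.093),(.553,.1535,.069),(.55,-.137,.085)]:print(p,pix('wrist',p,A))
for z in [.165,.173,.181]:print('tip z',z,[np.round(pix('wrist',o['tcp_pos']+M@[0,s*.0129,z],A)) for s in(-1,1)])
E
```

```text
[0.54465606 0.06550075 0.34618961] [-0.769  0.346 -0.131 -0.176  0.197 -0.139 -0.994] [ 0.02  0.36 -0.31  1.9   0.14  0.9  -1.61]
inner_knob 0.57 [0.5527 0.1555 0.0829] [168. 164.]
outer_collar 0.83 [0.4005 0.2783 0.0221] [ 66. 250.]
outer_collar 0.69 [0.5231 0.0017 0.0202] [333. 230.]
outer_collar 0.66 [0.3903 0.1338 0.0223] [176. 301.]
pot_mouth 0.71 [ 0.5473 -0.1387  0.0844] [484. 272.]
(0.553, 0.1535, 0.093) [np.float64(165.8014444434271), np.float64(166.63485967663885)]
(0.553, 0.1535, 0.069) [np.float64(175.68880183670572), np.float64(161.32760451992013)]
(0.55, -0.137, 0.085) [np.float64(484.814019619626), np.float64(269.76294311393036)]
tip z 0.165 [array([251., 273.]), array([306., 273.])]
tip z 0.173 [array([252., 265.]), array([305., 265.])]
tip z 0.181 [array([253., 258.]), array([303., 258.])]
```

View pics/w1.png

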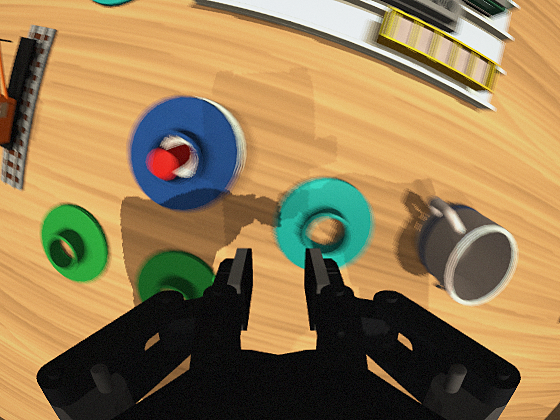

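Wrist view: red knob top at (163,164), blue lid around (187,152), pot rim centre about (487,268), and fingertips at about (238,250) and (316,250). This agrees with 173 mm at 26 mm opening. The knob and pot agree with the fixed cameras to within about 2 mm.

{"api": "arm_command", "payload": {
  "plan": [
    {"tx": 0.01, "ty": -0.025, "tz": 0.005, "ax": 0, "ay": 0, "az": 0, "claw": 0.4},
    {"tx": 0.01, "ty": -0.025, "tz": 0.005, "ax": 0, "ay": 0, "az": 0, "claw": 0.4},
    {"tx": 0.01, "ty": -0.025, "tz": 0.005, "ax": 0, "ay": 0, "az": 0, "claw": 0.4},
    {"tx": 0, "ty": 0, "tz": 0.005, "ax": 0, "ay": 0, "az": 0, "claw": 0.4},
    {"tx": 0, "ty": 0, "tz": 0.0, "ax": 0, "ay": 0, "az": 0, "claw": 0.4},
    {"tx": 0, "ty": 0, "tz": 0.0, "ax": 0, "ay": 0, "az": 0, "claw": 0.4},
    {"tx": 0, "ty": 0, "tz": 0.0, "ax": 0, "ay": 0, "az": 0, "claw": 0.4},
    {"tx": 0, "ty": 0, "tz": 0.0, "ax": 0, "ay": 0, "az": 0, "claw": 0.4},
    {"tx": 0, "ty": 0, "tz": 0.0, "ax": 0, "ay": 0, "az": 0, "claw": 0.4},
    {"tx": 0, "ty": 0, "tz": 0, "ax": 0, "ay": 0, "az": 0, "claw": 0.4}
  ]
}}

```text
clock: 3.3
tcp_pos: [0.5497, 0.1435, 0.3266]
orientation: [3.102, 0.498, 0.001]
contact_force: [0.1, 0.9, -0.5]
grip_width: 0.0511
gripper_force: 0.0
```

Run:
```python
from h import *
o=r.get_obs();A=T('wrist',o);save('wrist','w2.png');print(o['tcp_pos'],abs(o['qvel']).max(),o['joints'].round(2))
M=R.from_rotvec(o['orientation']).as_matrix();print(M.round(3))
for t in ['inner_knob','outer_collar','pot_mouth']:
    for d in r.tip_of(t,'wrist'):
        w=(A@np.r_[d['location'],1])[:3];print(t,round(d['confidence'],2),w.round(4),np.round(pix('wrist',w,A)))
i=cv2.imread('pics/w2.png').astype(int)
c=pix('wrist',(.553,.1535,.085),A);print(c)
m=(i[:,:,2]>90)&(i[:,:,1]<70)&(i[:,:,0]<80);v,u=np.nonzero(m);k=np.hypot(u-c[0],v-c[1])<50;print('red',u[k].min(),u[k].max(),v[k].min(),v[k].max())
top=[pix('wrist',(.553+.011*np.cos(a),.1535+.011*np.sin(a),.093),A) for a in np.arange(0,6.3,.3)];print('pred top',np.min(top,0),np.max(top,0))
```

```text
[0.54974296 0.14346377 0.32657161] 0.006339484309608361 [-0.11  0.41 -0.33  1.87  0.17  0.88 -1.77]
[[ 0.95   0.313  0.001]
 [ 0.313 -0.95  -0.   ]
 [ 0.     0.    -1.   ]]
inner_knob 0.59 [0.5541 0.1544 0.0823] [265. 208.]
outer_collar 0.72 [0.4    0.279  0.0195] [115. 285.]
outer_collar 0.59 [0.3914 0.1332 0.0204] [241. 334.]
pot_mouth 0.91 [ 0.5496 -0.1363  0.0866] [539. 298.]
[np.float64(265.58351609928354), np.float64(210.57318208194235)]
red 248 281 182 227
pred top [248.47441237 198.10331424] [281.86460459 229.76457454]
```

View pics/w2.png

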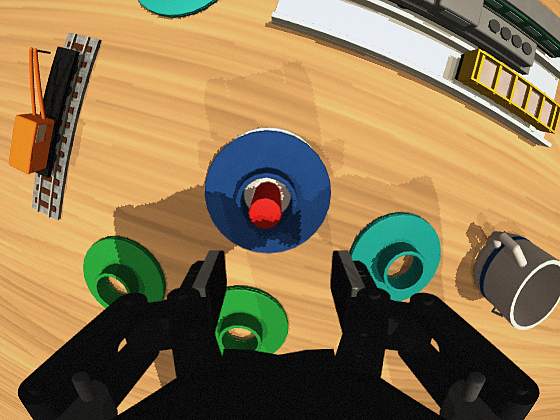

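Wrist view: red knob at (265,208), centred in the blue lid, with the open fingers at (212,275) and (345,275). I refine the knob to (0.5547, 0.154), then centre and descend.

{"api": "arm_command", "payload": {
  "plan": [
    {"tx": 0.008, "ty": -0.0085, "tz": 0, "ax": 0, "ay": 0, "az": 0, "claw": 0.4},
    {"tx": 0, "ty": 0, "tz": 0.012, "ax": 0, "ay": 0, "az": 0, "claw": 0.4},
    {"tx": 0, "ty": 0, "tz": 0.02, "ax": 0, "ay": 0, "az": 0, "claw": 0.4},
    {"tx": 0, "ty": 0, "tz": 0.02, "ax": 0, "ay": 0, "az": 0, "claw": 0.4},
    {"tx": 0, "ty": 0, "tz": 0.015, "ax": 0, "ay": 0, "az": 0, "claw": 0.4},
    {"tx": 0, "ty": 0, "tz": 0.01, "ax": 0, "ay": 0, "az": 0, "claw": 0.4},
    {"tx": 0, "ty": 0, "tz": 0.005, "ax": 0, "ay": 0, "az": 0, "claw": 0.4},
    {"tx": 0, "ty": 0, "tz": 0, "ax": 0, "ay": 0, "az": 0, "claw": 0.4},
    {"tx": 0, "ty": 0, "tz": 0, "ax": 0, "ay": 0, "az": 0, "claw": 0.4},
    {"tx": 0, "ty": 0, "tz": 0, "ax": 0, "ay": 0, "az": 0, "claw": 0.4}
  ]
}}

```text
clock: 4.33
tcp_pos: [0.5549, 0.1552, 0.2451]
orientation: [-3.101, -0.5, -0.002]
contact_force: [0.2, 0.3, 0.0]
grip_width: 0.0516
gripper_force: 0.0
```

Run:
```python
from h import *
o=r.get_obs();save('wrist','w3.png');save('scene','s3.png');print(o['tcp_pos'],o['contact_force'])
a=cv2.imread('pics/w3.png');b=cv2.imread('pics/s3.png')
cv2.imwrite('pics/c3.png',np.hstack([cv2.resize(a[150:350,178:378],(400,400)),cv2.resize(b[140:260,240:360],(400,400))]))
```

```text
[0.55492149 0.15515927 0.2450724 ] [0.24040793 0.26173934 0.01647484]
```

View pics/c3.png

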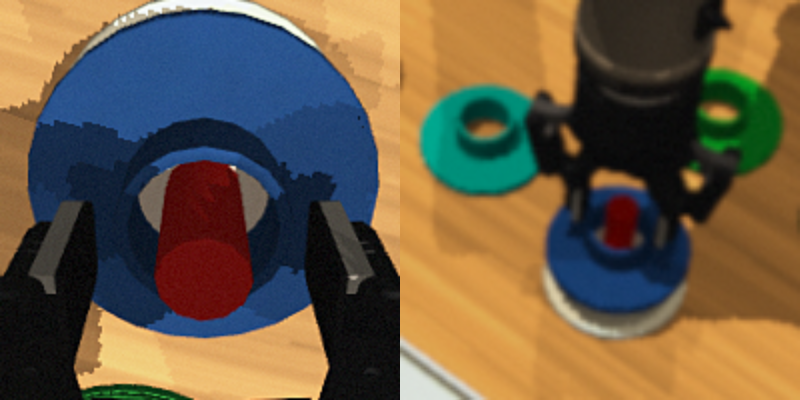

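Crops: the knob, with its top at (205,280), stands midway between the pads at (75,230) and (335,230), and the tips are beside the knob above the collar. I close.

{"api": "arm_command", "payload": {
  "plan": [
    {"tx": 0, "ty": 0, "tz": 0, "ax": 0, "ay": 0, "az": 0, "claw": 0.6},
    {"tx": 0, "ty": 0, "tz": 0, "ax": 0, "ay": 0, "az": 0, "claw": 0.7},
    {"tx": 0, "ty": 0, "tz": 0, "ax": 0, "ay": 0, "az": 0, "claw": 1},
    {"tx": 0, "ty": 0, "tz": 0, "ax": 0, "ay": 0, "az": 0, "claw": 1},
    {"tx": 0, "ty": 0, "tz": 0, "ax": 0, "ay": 0, "az": 0, "claw": 1},
    {"tx": 0, "ty": 0, "tz": 0, "ax": 0, "ay": 0, "az": 0, "claw": 1},
    {"tx": 0, "ty": 0, "tz": 0, "ax": 0, "ay": 0, "az": 0, "claw": 1},
    {"tx": 0, "ty": 0, "tz": 0, "ax": 0, "ay": 0, "az": 0, "claw": 1},
    {"tx": 0, "ty": 0, "tz": 0, "ax": 0, "ay": 0, "az": 0, "claw": 1},
    {"tx": 0, "ty": 0, "tz": 0, "ax": 0, "ay": 0, "az": 0, "claw": 1}
  ],
  "squeeze": 50
}}

```text
clock: 5.27
tcp_pos: [0.5547, 0.1548, 0.2449]
orientation: [3.101, 0.5, 0.001]
contact_force: [-1.3, -0.0, 5.5]
grip_width: 0.0201
gripper_force: 48.7
```

{"api": "arm_command", "payload": {
  "plan": [
    {"tx": 0, "ty": 0, "tz": -0.003, "ax": 0, "ay": 0, "az": 0, "claw": 1},
    {"tx": 0, "ty": 0, "tz": -0.006, "ax": 0, "ay": 0, "az": 0, "claw": 1},
    {"tx": 0, "ty": 0, "tz": -0.012, "ax": 0, "ay": 0, "az": 0, "claw": 1},
    {"tx": 0, "ty": 0, "tz": -0.015, "ax": 0, "ay": 0, "az": 0, "claw": 1},
    {"tx": 0, "ty": 0, "tz": -0.015, "ax": 0, "ay": 0, "az": 0, "claw": 1},
    {"tx": 0, "ty": 0, "tz": -0.015, "ax": 0, "ay": 0, "az": 0, "claw": 1},
    {"tx": 0, "ty": 0, "tz": -0.014, "ax": 0, "ay": 0, "az": 0, "claw": 1},
    {"tx": 0, "ty": 0, "tz": -0.012, "ax": 0, "ay": 0, "az": 0, "claw": 1},
    {"tx": 0, "ty": 0, "tz": -0.006, "ax": 0, "ay": 0, "az": 0, "claw": 1},
    {"tx": 0, "ty": 0, "tz": -0.002, "ax": 0, "ay": 0, "az": 0, "claw": 1}
  ]
}}

```text
clock: 6.1
tcp_pos: [0.5547, 0.155, 0.3458]
orientation: [-3.101, -0.5, -0.004]
contact_force: [0.3, 1.0, -2.6]
grip_width: 0.0201
gripper_force: 49.0
```

Run:
```python
from h import *
o=r.get_obs();A=T('wrist',o);save('wrist','w4.png');print(o['tcp_pos'],o['contact_force'],o['grip_width'],o['gripper_force'])
for d in r.tip_of('pot_mouth','wrist'):print(d['confidence'],(A@np.r_[d['location'],1])[:3].round(4))
i=cv2.imread('pics/w4.png');c=pix('wrist',(.55,-.137,.085),A);print(c)
save('scene','s4.png')
cv2.imwrite('pics/c4.png',np.hstack([i,np.zeros((420,0,3),'uint8'),cv2.resize(cv2.imread('pics/s4.png')[120:260,240:320],(240,420))]))
```

```text
[0.55472045 0.15498968 0.3458405 ] [ 0.33698164  0.98440582 -2.57827818] 0.02014733890460881 48.95740449428558
0.64 [ 0.5489 -0.1378  0.0873]
[np.float64(531.6887925905123), np.float64(294.804345705288)]
```

View pics/c4.png

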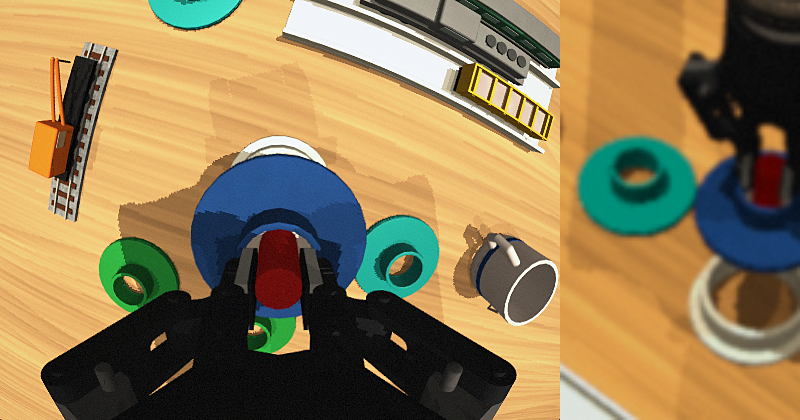

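Wrist view: both lids are lifted together and level, with the blue lid at (278,230) and the red knob at (278,268). The empty stand is behind at (280,150), and the pot rim is at about (531,293). Next I refine the rim by a circle fit.

```bash
cat > rim.py <<'E'
from h import *
from scipy.optimize import least_squares
def fit(f,n,A,c0=(.5495,-.137)):
    i=cv2.imread('pics/'+f).astype(int);m=r.camera_model(n)
    def ray(uv):
        if n=='wrist':return wray(uv,.085,A)
        d=A[:3,:3]@np.array([(uv[0]-m['cx'])/m['fx'],-(uv[1]-m['cy'])/m['fy'],-1]);return A[:3,3]+d*(.085-A[2,3])/d[2]
    mx,mn=i.max(2),i.min(2);v,u=np.nonzero((mn>130)&(mx-mn<50));P=np.array([ray(p)[:2] for p in zip(u,v)])
    for _ in range(5):
        d=np.hypot(*(P-c0).T);Q=P[(d>.034)&(d<.045)]
        if len(Q)<20:break
        s=least_squares(lambda c:np.hypot(*(Q-c).T)-.0395,c0,loss='soft_l1',f_scale=.001);c0=s.x
    ang=np.degrees(np.arctan2(*(Q-c0).T[::-1]));print(f,c0.round(4),len(Q),np.histogram(ang,8,(-180,180))[0],np.median(np.hypot(*(Q-c0).T)).round(4))
E
python3 - <<'E'
from rim import *
fit('top0.png','top',T('top'));fit('scene0.png','scene',T('scene'));fit('w4.png','wrist',T('wrist'))
o=dict(tcp_pos=[.54974,.14346,.32657],orientation=[3.102,.498,.001]);fit('w2.png','wrist',T('wrist',o))
E
```

```text
top0.png [ 0.5536 -0.1404] 182 [ 5  8  1  1  4 52 84 27] 0.0391
scene0.png [ 0.5508 -0.1388] 95 [ 8  9  8 13 19 13 14 11] 0.039Traceback (most recent call last):
  File "<stdin>", line 2, in <module>
  File "rim.py", line 8, in fit
    mx,mn=i.max(2),i.min(2);v,u=np.nonzero((mn>130)&(mx-mn<50));P=np.array([ray(p)[:2] for p in zip(u,v)])
                                                                            ~~~^^^
  File "rim.py", line 6, in ray
    if n=='wrist':return wray(uv,.085,A)
                         ~~~~^^^^^^^^^^^
  File "h.py", line 19, in wray
    m=r.camera_model('wrist');x=(uv[0]-m['cx'])/m['fx'];y=(uv[1]-m['cy'])/m['fy'];t=np.hypot(x,y);s=np.sin(t)/t if t else 1
ValueError: time passes only in moves, steps and waits
```

{"api": "arm_command", "payload": {
  "plan": [
    {"tx": 0, "ty": 0.005, "tz": 0, "ax": 0, "ay": 0, "az": 0, "claw": 1},
    {"tx": -0.003, "ty": 0.01, "tz": 0, "ax": 0, "ay": 0, "az": 0, "claw": 1},
    {"tx": -0.005, "ty": 0.016, "tz": 0, "ax": 0, "ay": 0, "az": 0, "claw": 1},
    {"tx": -0.007, "ty": 0.02, "tz": 0, "ax": 0, "ay": 0, "az": 0, "claw": 1},
    {"tx": -0.007, "ty": 0.02, "tz": 0, "ax": 0, "ay": 0, "az": 0, "claw": 1},
    {"tx": -0.007, "ty": 0.02, "tz": 0, "ax": 0, "ay": 0, "az": 0, "claw": 1},
    {"tx": -0.007, "ty": 0.02, "tz": 0, "ax": 0, "ay": 0, "az": 0, "claw": 1},
    {"tx": -0.007, "ty": 0.02, "tz": 0, "ax": 0, "ay": 0, "az": 0, "claw": 1},
    {"tx": -0.007, "ty": 0.018, "tz": 0, "ax": 0, "ay": 0, "az": 0, "claw": 1},
    {"tx": -0.007, "ty": 0.016, "tz": 0, "ax": 0, "ay": 0, "az": 0, "claw": 1}
  ]
}}

```text
clock: 7.08
tcp_pos: [0.5519, -0.0225, 0.3436]
orientation: [3.101, 0.497, -0.002]
contact_force: [0.1, 0.7, -2.0]
grip_width: 0.0201
gripper_force: 49.0
```

```bash
sed -i "s/^def wray/import functools\nWM=functools.lru_cache(None)(lambda:r.camera_model('wrist'))\ndef wray/; s/m=r.camera_model('wrist');x=/m=WM();x=/" h.py
python3 - <<'E'
from rim import *
o=r.get_obs();A=T('wrist',o);save('wrist','w5.png');print(o['tcp_pos'],abs(o['qvel']).max())
fit('w5.png','wrist',A)
for f,p,q in [('w4.png',[.55472,.15499,.34584],[-3.101,-.5,-.004]),('w2.png',[.54974,.14346,.32657],[3.102,.498,.001])]:fit(f,'wrist',T('wrist',dict(tcp_pos=p,orientation=q)))
E
```

```text
[ 0.55186125 -0.02246467  0.34362798] 0.39817244881780156
w5.png [ 0.551  -0.1394] 1495 [121 127 128 153 227 355 261 123] 0.0388
w4.png [ 0.5513 -0.1374] 505 [54 53 48 55 75 80 75 65] 0.0393
w2.png [ 0.5515 -0.1373] 437 [58 50  9 11 77 86 80 66] 0.0392
```

View pics/w5.png

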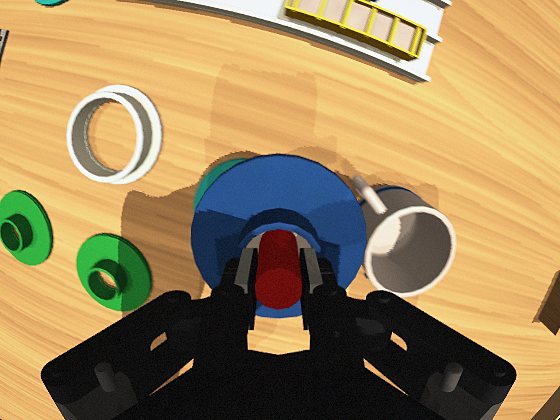

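Wrist view: the lids are held level at (278,230), and the pot rim is at (409,249) to the right, clear below. Rim centre is about (0.5513,-0.1378), so I move over it.

{"api": "arm_command", "payload": {
  "plan": [
    {"tx": -0.006, "ty": 0.018, "tz": 0, "ax": 0, "ay": 0, "az": 0, "claw": 1},
    {"tx": -0.007, "ty": 0.02, "tz": 0, "ax": 0, "ay": 0, "az": 0, "claw": 1},
    {"tx": -0.007, "ty": 0.02, "tz": 0, "ax": 0, "ay": 0, "az": 0, "claw": 1},
    {"tx": -0.007, "ty": 0.02, "tz": 0, "ax": 0, "ay": 0, "az": 0, "claw": 1},
    {"tx": -0.005, "ty": 0.016, "tz": 0, "ax": 0, "ay": 0, "az": 0, "claw": 1},
    {"tx": -0.004, "ty": 0.012, "tz": 0, "ax": 0, "ay": 0, "az": 0, "claw": 1},
    {"tx": -0.002, "ty": 0.006, "tz": 0, "ax": 0, "ay": 0, "az": 0, "claw": 1},
    {"tx": 0, "ty": 0, "tz": 0, "ax": 0, "ay": 0, "az": 0, "claw": 1},
    {"tx": 0, "ty": 0, "tz": 0, "ax": 0, "ay": 0, "az": 0, "claw": 1},
    {"tx": 0, "ty": 0, "tz": 0, "ax": 0, "ay": 0, "az": 0, "claw": 1}
  ]
}}

```text
clock: 7.97
tcp_pos: [0.5515, -0.1366, 0.3442]
orientation: [-3.1, -0.503, -0.0]
contact_force: [-0.2, 0.6, -1.6]
grip_width: 0.0198
gripper_force: 49.1
```

{"api": "arm_command", "payload": {
  "plan": [
    {"tx": 0, "ty": 0.001, "tz": 0.004, "ax": 0, "ay": 0, "az": 0, "claw": 1},
    {"tx": 0, "ty": 0, "tz": 0.008, "ax": 0, "ay": 0, "az": 0, "claw": 1},
    {"tx": 0, "ty": 0, "tz": 0.008, "ax": 0, "ay": 0, "az": 0, "claw": 1},
    {"tx": 0, "ty": 0, "tz": 0.006, "ax": 0, "ay": 0, "az": 0, "claw": 1},
    {"tx": 0, "ty": 0, "tz": 0.004, "ax": 0, "ay": 0, "az": 0, "claw": 1},
    {"tx": 0, "ty": 0, "tz": 0.004, "ax": 0, "ay": 0, "az": 0, "claw": 1},
    {"tx": 0, "ty": 0, "tz": 0.004, "ax": 0, "ay": 0, "az": 0, "claw": 1},
    {"tx": 0, "ty": 0, "tz": 0.003, "ax": 0, "ay": 0, "az": 0, "claw": 1},
    {"tx": 0, "ty": 0, "tz": 0.002, "ax": 0, "ay": 0, "az": 0, "claw": 1},
    {"tx": 0, "ty": 0, "tz": 0, "ax": 0, "ay": 0, "az": 0, "claw": 1}
  ]
}}

```text
clock: 8.8
tcp_pos: [0.5516, -0.1389, 0.3009]
orientation: [-3.101, -0.5, 0.001]
contact_force: [0.9, -0.4, -1.9]
grip_width: 0.0203
gripper_force: 49.1
```

Run:
```python
from h import *
o=r.get_obs();save('wrist','w6.png');save('scene','s6.png');print(o['tcp_pos'],o['contact_force'])
cv2.imwrite('pics/c6.png',np.hstack([cv2.resize(cv2.imread('pics/s6.png')[90:190,160:270],(440,400)),cv2.resize(cv2.imread('pics/w6.png')[120:350,160:390],(350,400))]))
```

```text
[ 0.55157721 -0.13890281  0.30085092] [ 0.91212721 -0.38674106 -1.88810375]
```

View pics/c6.png

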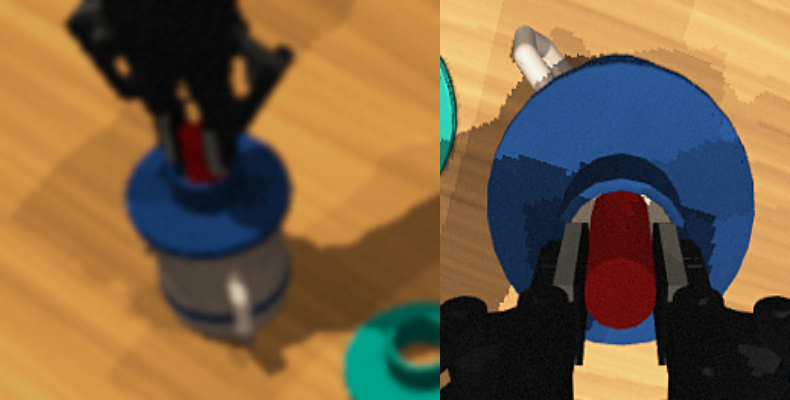

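Crops: the blue lid, at (210,205) on the left, sits centred over the pot. The handle is free, and there's no contact force with the plug partly in. I lower gently.

{"api": "arm_command", "payload": {
  "plan": [
    {"tx": 0, "ty": 0, "tz": 0.001, "ax": 0, "ay": 0, "az": 0, "claw": 1},
    {"tx": 0, "ty": 0, "tz": 0.001, "ax": 0, "ay": 0, "az": 0, "claw": 1},
    {"tx": 0, "ty": 0, "tz": 0.001, "ax": 0, "ay": 0, "az": 0, "claw": 1},
    {"tx": 0, "ty": 0, "tz": 0.001, "ax": 0, "ay": 0, "az": 0, "claw": 1},
    {"tx": 0, "ty": 0, "tz": 0.0005, "ax": 0, "ay": 0, "az": 0, "claw": 1},
    {"tx": 0, "ty": 0, "tz": 0.0005, "ax": 0, "ay": 0, "az": 0, "claw": 1},
    {"tx": 0, "ty": 0, "tz": 0.0005, "ax": 0, "ay": 0, "az": 0, "claw": 1},
    {"tx": 0, "ty": 0, "tz": 0, "ax": 0, "ay": 0, "az": 0, "claw": 1},
    {"tx": 0, "ty": 0, "tz": 0, "ax": 0, "ay": 0, "az": 0, "claw": 1},
    {"tx": 0, "ty": 0, "tz": 0, "ax": 0, "ay": 0, "az": 0, "claw": 1}
  ]
}}

```text
clock: 9.73
tcp_pos: [0.5517, -0.1389, 0.2958]
orientation: [3.102, 0.5, 0.0]
contact_force: [0.1, -0.1, -1.5]
grip_width: 0.0202
gripper_force: 49.1
```

{"api": "arm_command", "payload": {
  "plan": [
    {"tx": 0, "ty": 0, "tz": 0.0005, "ax": 0, "ay": 0, "az": 0, "claw": 1},
    {"tx": 0, "ty": 0, "tz": 0, "ax": 0, "ay": 0, "az": 0, "claw": 1},
    {"tx": 0, "ty": 0, "tz": 0.0005, "ax": 0, "ay": 0, "az": 0, "claw": 1},
    {"tx": 0, "ty": 0, "tz": 0, "ax": 0, "ay": 0, "az": 0, "claw": 1},
    {"tx": 0, "ty": 0, "tz": 0.0005, "ax": 0, "ay": 0, "az": 0, "claw": 1},
    {"tx": 0, "ty": 0, "tz": 0, "ax": 0, "ay": 0, "az": 0, "claw": 1},
    {"tx": 0, "ty": 0, "tz": 0, "ax": 0, "ay": 0, "az": 0, "claw": 1},
    {"tx": 0, "ty": 0, "tz": 0, "ax": 0, "ay": 0, "az": 0, "claw": 1},
    {"tx": 0, "ty": 0, "tz": 0, "ax": 0, "ay": 0, "az": 0, "claw": 1},
    {"tx": 0, "ty": 0, "tz": 0, "ax": 0, "ay": 0, "az": 0, "claw": 1}
  ]
}}

```text
clock: 10.57
tcp_pos: [0.5517, -0.1389, 0.2949]
orientation: [3.101, 0.5, 0.0]
contact_force: [-3.3, 0.2, 4.9]
grip_width: 0.0203
gripper_force: 49.9
```

Seated at the predicted height (0.2949), with about 6 N of contact. I release.

{"api": "arm_command", "payload": {
  "plan": [
    {"tx": 0, "ty": 0, "tz": 0, "ax": 0, "ay": 0, "az": 0, "claw": 0.72},
    {"tx": 0, "ty": 0, "tz": 0, "ax": 0, "ay": 0, "az": 0, "claw": 0.68},
    {"tx": 0, "ty": 0, "tz": 0, "ax": 0, "ay": 0, "az": 0, "claw": 0.6},
    {"tx": 0, "ty": 0, "tz": 0, "ax": 0, "ay": 0, "az": 0, "claw": 0.5},
    {"tx": 0, "ty": 0, "tz": 0, "ax": 0, "ay": 0, "az": 0, "claw": 0.4},
    {"tx": 0, "ty": 0, "tz": 0, "ax": 0, "ay": 0, "az": 0, "claw": 0.25},
    {"tx": 0, "ty": 0, "tz": 0, "ax": 0, "ay": 0, "az": 0, "claw": 0.25},
    {"tx": 0, "ty": 0, "tz": 0, "ax": 0, "ay": 0, "az": 0, "claw": 0.25},
    {"tx": 0, "ty": 0, "tz": 0, "ax": 0, "ay": 0, "az": 0, "claw": 0.25},
    {"tx": 0, "ty": 0, "tz": 0, "ax": 0, "ay": 0, "az": 0, "claw": 0.25}
  ]
}}

```text
clock: 11.4
tcp_pos: [0.5517, -0.1389, 0.2943]
orientation: [3.102, 0.5, 0.0]
contact_force: [0.2, -0.4, -0.1]
grip_width: 0.0643
gripper_force: 0.0
```

Run:
```python
from h import *
o=r.get_obs();A=T('wrist',o);save('wrist','w7.png');save('scene','s7.png');print(o['tcp_pos'],o['contact_force'],o['grip_width'])
cv2.imwrite('pics/c7.png',np.hstack([cv2.resize(cv2.imread('pics/s7.png')[90:190,160:270],(440,400)),cv2.resize(cv2.imread('pics/w7.png')[120:350,160:390],(350,400))]))
i=cv2.imread('pics/w7.png').astype(int);m=(i[:,:,0]>60)&(i[:,:,2]<60)&(i[:,:,0]>i[:,:,1]+20);v,u=np.nonzero(m);print('blue u',u.min(),u.max(),'vmin',v.min())
C=np.array([pix('wrist',(o['tcp_pos'][0]+.0515*np.cos(a),o['tcp_pos'][1]+.0515*np.sin(a),.095),A) for a in np.arange(0,6.3,.1)]);print('pred',C.min(0),C.max(0))
```

```text
[ 0.55169632 -0.13890738  0.29426281] [ 0.21921349 -0.44551196 -0.06410571] 0.06427475482235895
blue u 191 366 vmin 154
pred [188.60682139 152.0203918 ] [367.7788513  317.69290944]
```

View pics/c7.png

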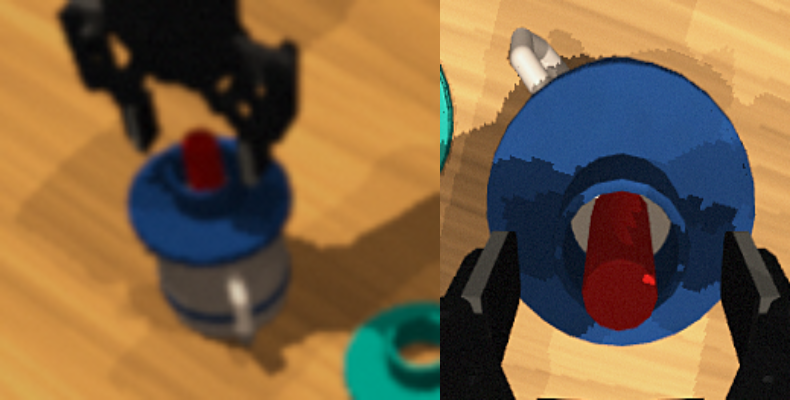

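Crops: the lid rests level on the pot with the knob free at (620,290), and the fingers are open either side of the collar, clear. I descend to collar height.

{"api": "arm_command", "payload": {
  "plan": [
    {"tx": 0, "ty": 0, "tz": 0.003, "ax": 0, "ay": 0, "az": 0, "claw": 0.25},
    {"tx": 0, "ty": 0, "tz": 0.004, "ax": 0, "ay": 0, "az": 0, "claw": 0.25},
    {"tx": 0, "ty": 0, "tz": 0.005, "ax": 0, "ay": 0, "az": 0, "claw": 0.25},
    {"tx": 0, "ty": 0, "tz": 0.005, "ax": 0, "ay": 0, "az": 0, "claw": 0.25},
    {"tx": 0, "ty": 0, "tz": 0.003, "ax": 0, "ay": 0, "az": 0, "claw": 0.25},
    {"tx": 0, "ty": 0, "tz": 0.002, "ax": 0, "ay": 0, "az": 0, "claw": 0.25},
    {"tx": 0, "ty": 0, "tz": 0, "ax": 0, "ay": 0, "az": 0, "claw": 0.25},
    {"tx": 0, "ty": 0, "tz": 0, "ax": 0, "ay": 0, "az": 0, "claw": 0.25},
    {"tx": 0, "ty": 0, "tz": 0, "ax": 0, "ay": 0, "az": 0, "claw": 0.35},
    {"tx": 0, "ty": 0, "tz": 0, "ax": 0, "ay": 0, "az": 0, "claw": 0.37}
  ],
  "squeeze": 30
}}

```text
clock: 12.33
tcp_pos: [0.5518, -0.1389, 0.2725]
orientation: [3.101, 0.5, 0.001]
contact_force: [0.8, -1.0, 0.3]
grip_width: 0.0538
gripper_force: 0.0
```

{"api": "arm_command", "payload": {
  "plan": [
    {"tx": 0, "ty": 0, "tz": 0, "ax": 0, "ay": 0, "az": 0, "claw": 0.4},
    {"tx": 0, "ty": 0, "tz": 0, "ax": 0, "ay": 0, "az": 0, "claw": 0.42},
    {"tx": 0, "ty": 0, "tz": 0, "ax": 0, "ay": 0, "az": 0, "claw": 0.44},
    {"tx": 0, "ty": 0, "tz": 0, "ax": 0, "ay": 0, "az": 0, "claw": 0.46},
    {"tx": 0, "ty": 0, "tz": 0, "ax": 0, "ay": 0, "az": 0, "claw": 0.48},
    {"tx": 0, "ty": 0, "tz": 0, "ax": 0, "ay": 0, "az": 0, "claw": 0.5},
    {"tx": 0, "ty": 0, "tz": 0, "ax": 0, "ay": 0, "az": 0, "claw": 0.6},
    {"tx": 0, "ty": 0, "tz": 0, "ax": 0, "ay": 0, "az": 0, "claw": 1},
    {"tx": 0, "ty": 0, "tz": 0, "ax": 0, "ay": 0, "az": 0, "claw": 1},
    {"tx": 0, "ty": 0, "tz": 0, "ax": 0, "ay": 0, "az": 0, "claw": 1}
  ]
}}

```text
clock: 13.17
tcp_pos: [0.5518, -0.139, 0.2726]
orientation: [3.101, 0.5, 0.001]
contact_force: [-1.2, 0.0, 5.7]
grip_width: 0.0443
gripper_force: 31.0
```

{"api": "arm_command", "payload": {
  "plan": [
    {"tx": 0, "ty": 0, "tz": -0.001, "ax": 0, "ay": 0, "az": 0, "claw": 1},
    {"tx": 0, "ty": 0, "tz": -0.002, "ax": 0, "ay": 0, "az": 0, "claw": 1},
    {"tx": 0, "ty": 0, "tz": -0.004, "ax": 0, "ay": 0, "az": 0, "claw": 1},
    {"tx": 0, "ty": 0, "tz": -0.004, "ax": 0, "ay": 0, "az": 0, "claw": 1},
    {"tx": 0, "ty": 0, "tz": -0.004, "ax": 0, "ay": 0, "az": 0, "claw": 1},
    {"tx": 0, "ty": 0, "tz": -0.004, "ax": 0, "ay": 0, "az": 0, "claw": 1},
    {"tx": 0, "ty": 0, "tz": -0.003, "ax": 0, "ay": 0, "az": 0, "claw": 1},
    {"tx": 0, "ty": 0, "tz": -0.002, "ax": 0, "ay": 0, "az": 0, "claw": 1},
    {"tx": 0, "ty": 0, "tz": 0, "ax": 0, "ay": 0, "az": 0, "claw": 1},
    {"tx": 0, "ty": 0, "tz": 0, "ax": 0, "ay": 0, "az": 0, "claw": 1}
  ]
}}

```text
clock: 14.0
tcp_pos: [0.5517, -0.1389, 0.2964]
orientation: [3.101, 0.5, 0.0]
contact_force: [-0.5, -0.7, -1.2]
grip_width: 0.0446
gripper_force: 30.7
```

{"api": "arm_command", "payload": {
  "plan": [
    {"tx": 0, "ty": 0, "tz": -0.004, "ax": 0, "ay": 0, "az": 0, "claw": 1},
    {"tx": 0, "ty": 0, "tz": -0.008, "ax": 0, "ay": 0, "az": 0, "claw": 1},
    {"tx": 0, "ty": 0, "tz": -0.01, "ax": 0, "ay": 0, "az": 0, "claw": 1},
    {"tx": 0, "ty": 0, "tz": -0.012, "ax": 0, "ay": 0, "az": 0, "claw": 1},
    {"tx": 0, "ty": 0, "tz": -0.012, "ax": 0, "ay": 0, "az": 0, "claw": 1},
    {"tx": 0, "ty": 0, "tz": -0.01, "ax": 0, "ay": 0, "az": 0, "claw": 1},
    {"tx": 0, "ty": 0, "tz": -0.004, "ax": 0, "ay": 0, "az": 0, "claw": 1},
    {"tx": 0, "ty": 0, "tz": -0.002, "ax": 0, "ay": 0, "az": 0, "claw": 1},
    {"tx": 0, "ty": 0, "tz": 0, "ax": 0, "ay": 0, "az": 0, "claw": 1},
    {"tx": 0, "ty": 0, "tz": 0, "ax": 0, "ay": 0, "az": 0, "claw": 1}
  ]
}}

```text
clock: 14.83
tcp_pos: [0.5515, -0.1389, 0.3579]
orientation: [-3.101, -0.5, 0.001]
contact_force: [0.0, -0.3, -1.0]
grip_width: 0.0439
gripper_force: 30.7
```

Run:
```python
from h import *
o=r.get_obs();print(o['tcp_pos'],o['contact_force'],o['grip_width'],o['gripper_force'],abs(o['qvel']).max())
for n in ['scene','wrist']:
    A=T(n);save(n,n+'9.png')
    for t in ['inner_knob','outer_collar','pot_mouth','inner','outer']:
        for d in r.tip_of(t,n):
            w=(A@np.r_[d['location'],1])[:3]
            if abs(w[1]+.138)<.06:print(n,t,round(d['confidence'],2),w.round(3))
i=cv2.imread('pics/scene9.png').astype(int);m=(i[:,:,2]>90)&(i[:,:,1]<60)&(i[:,:,0]<60);v,u=np.nonzero(m);k=np.hypot(u-213,v-125)<40;print('red',u[k].mean() if k.any() else None,v[k].mean() if k.any() else None,k.sum())
print('pred knob',pix('scene',(.5515,-.1385,.131),T('scene')))
```

```text
[ 0.55147636 -0.1388756   0.35794028] [ 0.01941984 -0.32658282 -1.02917201] 0.043867194386879506 30.72880276478827 0.009131842872080333
scene inner_knob 0.85 [ 0.551 -0.141  0.131]
scene outer_collar 0.89 [ 0.55  -0.139  0.192]
scene inner 0.8 [ 0.551 -0.14   0.085]
scene inner 0.39 [ 0.55  -0.137  0.175]
scene outer 0.86 [ 0.551 -0.136  0.176]
wrist outer 0.56 [ 0.555 -0.138  0.176]
red 233.0 158.0 1
pred knob [np.float64(210.12385015508215), np.float64(128.75646656380104)]
```

The numbers agree. The inner lid is seated (origin z 0.085, knob 0.131). The outer lid is held with its plate underside at 0.176 and its skirt at 0.171, which leaves about 28–33 mm of air.

```bash
python3 -c "
from bench import r
print(r.hand_in())"
```

```text
the job is handed in; nothing more can be done
None
```

I handed the job in at about 15 s (54 s allowed): the inner lid is seated on the pot, and the blue outer lid is held level above it by its collar, with about 30 mm of air over the knob by the final camera measurements; no verdict was returned.

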